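# Stack a third bottle and hold the cam lift up

## Robot

A 7-joint arm with a two-finger parallel gripper is mounted at the origin on a cart in front of the work surface, level with it; the furniture and walls round the work are solid. World frame = base frame: x ahead of the robot, y to its left, z up, the work surface at z = 0. Lengths are in m, angles in rad, forces in N, time in s.
With the tool pointing down it reaches from about 0.4 to 0.85 m from the base axis. Payload 4.4 kg.
Tool frame: the origin (TCP) lies at the very end of the fingers, on their centre line; the grasp point (between the pads) lies 19 mm behind it (ctrl.tcp_to_grasp is the distance from the TCP to the grasp point, in m); z points along the fingers, y is the line along which they close (so a half turn about z gives the same grasp; the last joint's range is limited). The gripper opens to 94 mm and grips with 3 to 60 N. Pads are 16 mm wide; open, the fingers measure 119 mm over their backs; the gripper's body (75 mm by 177 mm) begins 78 mm behind the grasp point.
Start: joints at [-1.227, 0.628, 0.038, 1.517, -0.027, 0.996, -0.02], TCP at [0.259, 0.596, 0.205] pointing down, gripper open.
Joint ranges: [-3.06, 3.06], [-0.37, 2.12], [-1.25, 1.32], [0.18, 2.47], [-1.1, 4.24], [0.23, 1.98], [-2.94, 2.94]. Speed limits (rad/s): [2.57, 2.57, 3.14, 3.14, 3.14, 3.14, 3.14].

## Interface

Orientations are given as a 3x3 rotation matrix whose columns are the frame's x, y, z axes.
In Python, from plant import readout, optics, ctrl gives the robot as it stands. The module is installed in compiled form; this text tells all that it offers.
- The arm moves only by the shell command python3 -m inch 'ROWS'. ROWS is JSON, a list of rows, each a list of 5 numbers: the shift along the tool's x, y, z in cm, then the turn about the tool's z in rad, then the closure in counts, from 0 (fully open) to 255 (shut). In form: [[dx, dy, dz, roll, claw], ...]. A call has 1 to 12 rows; each row is the pose to reach, as a shift and turn from the pose commanded when the call began, along the tool's axes at that moment; what a row does not reach only later rows make up. A row lasts 1/10 s, in which the tool goes at most 50 mm and 8.59 degrees, less where a joint would pass 70% of its speed; a pose out of reach is approached as far as the arm can. A call with a gripper value outside its range is refused whole. The fingers move at their own pace and stop on an object; the grip force is fixed at half the most. Time passes only in rows, so rows that repeat a pose let the fingers close. It gives the time, the measured TCP pose, the force, the opening and the grip force at its end, in the units of the state.
- readout.observe(): the state, without advancing time (a new reading comes with each control period).
- optics.get_image(name): name is "scene" or "top"; returns (picture, depth): 384x512x3 uint8, red, green, blue; 384x512 float32, m along the optical axis (not along the pixel's ray), 0 where there is no reading.
- optics.calibration(name): a dict with "intrinsics" (3x3 intrinsics, pixels), "R" (3x3) and "t" (3): a world point X has camera coordinates R X + t. Camera axes: x right, y down, z forward; pixel columns grow to the right and rows downward; lengths in m; the calibration is good to about 2 mm. A picture is of the moment at which its call begins. calibration takes no time and is no camera call.
- ctrl.hand_in(): hands the job in; it is judged then, once.
The state is a dict: "time": time; "joint_pos": joint angles; "qvel": joint speeds; "effort": joint torques, N m; "tcp_pos": TCP position; "orientation": TCP orientation; "contact_force": force on the tool from outside, world axes, zero at the start; "moment": the same for the moment, N m; "opening": opening from 0.0 (shut) to 1.0 (fully open); "grasp_force": force on a finger pad.
Only numpy, scipy, OpenCV 4.12 (cv2) and the standard library are available. Lean on these libraries where they do the work, as an engineer would, in place of code of your own. Each camera call takes 0.05 s, during which the arm holds its last target. There are 200 camera calls.

## Task

Take the amber bottle that lies on its own on the low stand and lay it, let go, in the groove between the two bottles lying in the cam lift's cradle, parallel to them and level with them end to end, so that the three make a pyramid. Then swing the lift's lever by its black grip up to the cam's highest point, where the lever stands straight up (beyond it the cradle sinks again), and keep hold of it there: the lever springs back if let go, so finish while still holding it, with the bottles raised for inspection. Leave the flask, the vial, the petri dish and the timer where they are.

Things in the scene. Friction and masses are not known exactly. Their poses are not given: they have to be found in the camera images.
- bottle_third_mid (a point): To be laid on top: closed amber bottle, black screw cap, on its side: round body 47 mm across and 78 mm long, then narrower neck and cap, 116 mm in all, 0.16 kg. Point: on its axis, mid-length of the body; z axis along it towards the cap. It starts on a low stand, axis 56 mm above the bench; under it is a rib 30 mm wide (on a foot 70 mm wide, 6 mm high), so its sides are free for fingers.
- bottle_left_mid (a point): Left one of the two in the cradle: closed amber bottle, black screw cap, on its side: round body 47 mm across and 78 mm long, then narrower neck and cap, 116 mm in all, 0.16 kg. Point and axes as for the third. Loose in its V trough.
- bottle_right_mid (a point): Right one of the two in the cradle: closed amber bottle, black screw cap, on its side: round body 47 mm across and 78 mm long, then narrower neck and cap, 116 mm in all, 0.16 kg. Point and axes as for the third. Loose in its V trough, 50 mm from the left one, axis to axis.
- saddle (a point): Where bottle_third_mid comes to rest: half-way between the lower bottles, 40 mm above their axes; moves with the cradle. x axis along the lying bottles towards their caps, y across them to the left, z up. The lower bottles' tops are 16 mm below it, 25 mm to each side: keep fingertips at most 13 mm below the third bottle's axis there.
- nest_left (a point): Where the middle of the left lower bottle's body belongs in the cradle; axes as for saddle.
- nest_right (a point): Where the middle of the right lower bottle's body belongs in the cradle; axes as for saddle.
- lever_pivot (a point): Turning axis of the lever, 45 mm above the bench, in the lever's plane, 110 mm to the right of the cradle's middle; fixed to the lift. Axes as for saddle: the lever turns about y, in the x-z plane of this point.
- lever_knob (a point): Centre of the black round grip at the end of the lever, 105 mm from lever_pivot; the lever itself is a 10 mm round bar. The grip is a drum 28 mm in diameter whose axis lies along lever_pivot's y, with flat side faces 26 mm apart: pinch these faces from above (fingers closing along that y); it turns between the fingers as the lever swings.
- lever (a joint): Angle of the lever in rad. 0: at its stop, leaning 1.0 rad from upright towards the robot (along lever_pivot's -x); grows as it is swung up; 1.0: straight up, cam at its highest; it can go on to 1.7, past the top. A spring drives it back to 0: it takes 3 to 5 N at the grip all the way.
- cradle (a joint): Height of the cradle above its lowest position, in m: 0 with the lever at 0, 0.012 at the top with the lever straight up, sinking to about 0.006 with the lever at 1.7.
- flask: Bystander: conical glass flask, 66 mm wide and 126 mm high; origin at the middle of its underside.
- vial: Bystander: small amber vial standing upright, 27 mm wide and 58 mm high; origin at the middle of its underside.
- petri_dish: Bystander: petri dish, 88 mm wide and 17 mm high; origin at the middle of its underside.
- timer: Bystander: flat square timer, 66 x 66 x 18 mm; origin at the middle of its underside.
Not all that is in view belongs to the job. Leave any green look-alike of the part that bears bottle_right_mid alone.

How it is judged:
On the way:
1. The third bottle lies in the groove on both lower bottles, parallel to them, let go, with the lever still down (z of bottle_third_mid in the frame of saddle between -0.006 and 0.006 m and y of bottle_third_mid in the frame of saddle between -0.008 and 0.008 m and x of bottle_third_mid in the frame of saddle between -0.02 and 0.02 m and angle between the z axis of bottle_third_mid and the x axis of saddle, either way round below 0.17 rad and contact force between bottle_third and bottle_left above 0.15 N and contact force between bottle_third and bottle_right above 0.15 N and distance between bottle_left_mid and nest_left below 0.008 m and distance between bottle_right_mid and nest_right below 0.008 m and contact force between each of the arm, the fingers and bottle_third below 0.1 N and value of joint lever below 0.15 rad), for 0.2 s.
At the end, for the whole second after the job is handed in: Lever upright within 0.2 rad, at rest, held by the fingers with over 1 N, cradle above 11 mm; third bottle on both lower ones within 6 mm in height, 8 mm sideways, 20 mm lengthwise, 0.17 rad of saddle; lower bottles within 8 mm of their nests; robot touches no bottle nor the cradle (z of bottle_third_mid in the frame of saddle between -0.006 and 0.006 m and y of bottle_third_mid in the frame of saddle between -0.008 and 0.008 m and x of bottle_third_mid in the frame of saddle between -0.02 and 0.02 m and angle between the z axis of bottle_third_mid and the x axis of saddle, either way round below 0.17 rad and contact force between bottle_third and bottle_left above 0.15 N and contact force between bottle_third and bottle_right above 0.15 N and distance between bottle_left_mid and nest_left below 0.008 m and distance between bottle_right_mid and nest_right below 0.008 m and contact force between each of the arm, the fingers and bottle_third below 0.1 N and contact force between each of the arm, the fingers and bottle_left below 0.1 N and contact force between each of the arm, the fingers and bottle_right below 0.1 N and contact force between each of the arm, the fingers and cradle below 0.1 N and value of joint lever between 0.8 and 1.2 rad and value of joint cradle above 0.011 m and contact force between the fingers and lever above 1 N and velocity of joint lever between -0.15 and 0.15 rad/s and linear speed of bottle_third below 0.05 m/s); the arm keeps its last pose, push and grip.
It fails at once if a lower bottle is pushed out of its trough (more than 15 mm from its nest) (distance between bottle_left_mid and nest_left above 0.015 m or distance between bottle_right_mid and nest_right above 0.015 m).
It fails at once if the flask, vial, petri dish or timer is moved by more than 30 mm (distance of any of flask, vial, petri_dish, timer from where it was at the start of the episode above 0.03 m).
It also fails if it takes over 48 s, if anything falls off the work surface, if the arm or the gripper's body presses on something with over 40 N, if the wrist force passes 120 N, or if a joint passes its speed limit or range.

## Working session

There is one attempt and no reset: what is moved stays moved. The work goes in short steps, Python scripts to look and compute and a shell command to move; the robot and the scene stay as the last step left them, time stands still between calls to the robot, and variables do not carry over. Pictures are saved under pics/ and viewed, at most 10 in all, crops included, and the job is handed in when it is done.

```bash
mkdir -p pics; python3 - <<'E'
from plant import readout, optics, ctrl
import cv2, numpy as np
for n in("scene","top"):
    p,d=optics.get_image(n); c=optics.calibration(n)
    np.savez(f"{n}0.npz",p=p,d=d,K=c["intrinsics"],R=c["R"],t=c["t"])
    cv2.imwrite(f"pics/{n}0.png",p[:,:,::-1])
s=readout.observe();print(s["time"],s["tcp_pos"],s["orientation"],ctrl.tcp_to_grasp)
E
```

```text
0.1 [0.25872153 0.5956843  0.20467795] [[-9.17196756e-01  3.98434086e-01 -6.24857312e-04]
 [ 3.98434576e-01  9.17195570e-01 -1.47515782e-03]
 [-1.46367982e-05 -1.60197472e-03 -9.99998717e-01]] 0.0188
```

View pics/scene0.png

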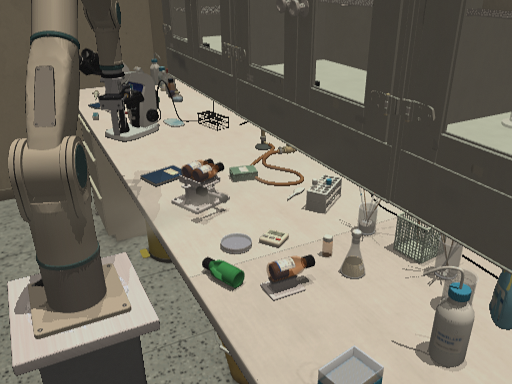

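View pics/top0.png

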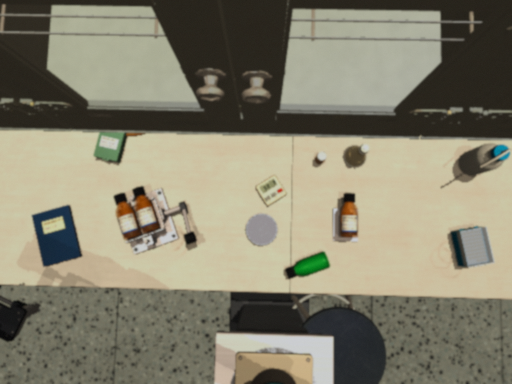

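The top view shows these candidates:
- **Third bottle:** amber, at (348,218), alone on its stand.
- **Cradle pair:** amber, at (127,218) and (145,210).
- **Look-alike:** green bottle at (308,265), to be left alone.
- **Lever grip:** black, near (191,240).

The bottle at (348,218) fits: amber, black cap, alone on a low stand. I'll confirm with an enlarged crop and measure.

```bash
cat > h.py <<'E'
import numpy as np, cv2
def load(f):
    z=np.load(f); return z["p"],z["d"],z["K"],z["R"],z["t"]
def cloud(d,K,R,t):
    v,u=np.mgrid[:d.shape[0],:d.shape[1]]
    c=np.stack([(u-K[0,2])/K[0,0]*d,(v-K[1,2])/K[1,1]*d,d],-1)
    return (c-t)@R
def proj(X,K,R,t):
    c=np.asarray(X)@R.T+t; q=c@K.T; return q[...,:2]/q[...,2:]
E
python3 - <<'E'
from h import *
p,d,K,R,t=load("top0.npz"); X=cloud(d,K,R,t)
print(K[0,0], -R.T@t, R.round(3).tolist())
np.set_printoptions(precision=3,suppress=True)
for u,v in [(348,218),(348,200),(127,218),(145,210),(191,240),(180,210),(262,230),(270,190),(319,158),(356,156),(308,265),(250,270),(308,200)]: print(u,v,X[v,u])
a=cv2.resize(p[170:265,100:210],(550,475),interpolation=cv2.INTER_CUBIC)
b=cv2.resize(p[170:265,310:385],(250,317),interpolation=cv2.INTER_CUBIC)
o=np.zeros((475,800,3),np.uint8);o[:,:550]=a;o[:317,550:]=b
cv2.imwrite("pics/crop0.png",o[:,:,::-1])
E
```

```text
439.3233866125388 [0.4126494  0.03784614 1.22118766] [[0.026, -0.999, -0.017], [-0.994, -0.025, -0.102], [0.102, 0.02, -0.995]]
348 218 [ 0.465 -0.182  0.078]
348 200 [ 0.513 -0.183  0.07 ]
127 218 [0.448 0.377 0.131]
145 210 [0.47  0.333 0.129]
191 240 [0.398 0.217 0.114]
180 210 [0.476 0.259 0.056]
262 230 [0.429 0.04  0.014]
270 190 [0.54  0.021 0.015]
319 158 [ 0.624 -0.108  0.058]
356 156 [ 0.63  -0.204  0.069]
308 265 [ 0.34  -0.084  0.043]
250 270 [ 0.319  0.07  -0.002]
308 200 [ 0.516 -0.087 -0.005]
```

View pics/crop0.png

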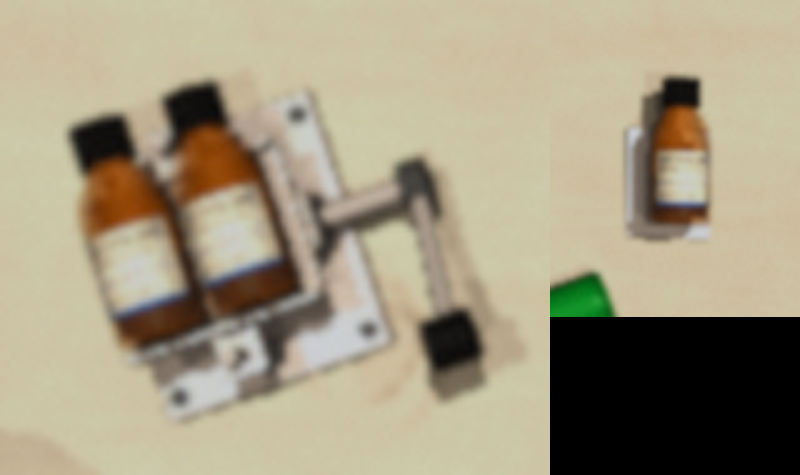

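The crop confirms it: amber bottle with a black cap at px (348,218) on its white stand. The cradle pair have their caps ahead, and the lever grip is at px (190,238). Next I'll fit the axes.

```bash
cat >> h.py <<'E'
from scipy.optimize import least_squares
def bottle(X,c,z0,ang):
    """c: rough centre xy, z0: axis height guess, ang: rough heading of cap"""
    P=X.reshape(-1,3); P=P[np.isfinite(P).all(1)]
    def loc(P,c,a):
        e=np.array([np.cos(a),np.sin(a)]); n=np.array([-e[1],e[0]])
        q=P[:,:2]-c; return q@e,q@n
    s,n=loc(P,c,ang); m=(abs(s)<.1)&(abs(n)<.026)&(P[:,2]>z0-.005)&(P[:,2]<z0+.035)
    Q=P[m]; s0,_=loc(Q,c,ang)
    lo,hi=np.percentile(s0,[.5,99.5])
    B=Q[(s0>lo+.006)&(s0<lo+.066)]
    f=lambda x:np.hypot(loc(B,x[:2],x[2])[1],B[:,2]-x[3])-.0235
    f2=lambda x:np.r_[f(x),(np.dot(x[:2]-c,[np.cos(ang),np.sin(ang)]))*10]
    r=least_squares(f2,[*c,ang,z0],loss="soft_l1",f_scale=.003).x
    # silhouette ends along axis
    s1,n1=loc(P,r[:2],r[2]); m=(abs(s1)<.1)&(abs(n1)<.02)&(P[:,2]>z0-.012)&(P[:,2]<z0+.035)
    s2=s1[m]; lo,hi=s2.min(),s2.max(); e=np.array([np.cos(r[2]),np.sin(r[2])])
    mid=(lo+39e-3+hi-77e-3)/2
    return dict(mid=r[:2]+mid*e,ang=r[2],z=r[3],length=hi-lo,rms=np.sqrt(np.mean(f(r)**2)),n=len(B))
E
python3 - <<'E'
from h import *
np.set_printoptions(precision=4,suppress=True)
for c in("top","scene"):
    p,d,K,R,t=load(c+"0.npz"); d=np.where(d>0,d,np.nan);X=cloud(d,K,R,t)
    for nm,cc,z,a in(("third",(.475,-.182),.056,.0),("left",(.45,.374),.107,.25),("right",(.47,.328),.107,.25)):
        print(c,nm,bottle(X,np.array(cc),z,a))
    dark=(p.max(2)<70)
    m=dark&(abs(X[...,0]-.39)<.04)&(abs(X[...,1]-.217)<.04)&(X[...,2]>.07)
    q=X[m]; print("knob",len(q),q.min(0) if len(q) else 0,q.max(0) if len(q) else 0,np.median(q,0))
    for nm,cc,r,zl in(("dish",(.43,.04),.06,.008),("timer",(.54,.02),.05,.008),("green",(.34,-.09),.08,.02),("flask",(.63,-.2),.05,.02),("vial",(.624,-.108),.03,.02)):
        q=X[(np.hypot(X[...,0]-cc[0],X[...,1]-cc[1])<r)&(X[...,2]>zl)]
        if len(q):print(nm,np.percentile(q,1,0),np.percentile(q,99,0))
E
```

```text
top third {'mid': array([ 0.4536, -0.187 ]), 'ang': np.float64(-9.448442411733946e-05), 'z': np.float64(0.05609476876687568), 'length': np.float64(0.11392116993418804), 'rms': np.float64(0.001831189886209776), 'n': 407}
top left {'mid': array([0.4345, 0.3793]), 'ang': np.float64(0.3550804355579544), 'z': np.float64(0.10859886547837781), 'length': np.float64(0.1218272168472796), 'rms': np.float64(0.004503639617618037), 'n': 485}
top right {'mid': array([0.4518, 0.334 ]), 'ang': np.float64(0.3750687952262046), 'z': np.float64(0.108496512849273), 'length': np.float64(0.12194151549443191), 'rms': np.float64(0.0016854083154411307), 'n': 419}
knob 96 [0.3902 0.2082 0.0975] [0.4181 0.2334 0.1188] [0.4031 0.2205 0.1126]
dish [0.3905 0.0019 0.0113] [0.4722 0.0838 0.0218]
timer [ 0.5006 -0.0184  0.0097] [0.5771 0.0578 0.0214]
green [ 0.3059 -0.1364  0.0257] [ 0.3719 -0.0268  0.0509]
flask [ 0.6237 -0.2478  0.0316] [ 0.6718 -0.154   0.8197]
vial [ 0.6185 -0.132   0.0346] [ 0.6515 -0.0838  0.8209]
scene third {'mid': array([ 0.4546, -0.1871]), 'ang': np.float64(-0.0098784963592848), 'z': np.floa
[... 210 characters left out ...]
.float64(0.11026001665828761), 'length': np.float64(0.12642603445985653), 'rms': np.float64(0.004754610702844355), 'n': 130}
scene right {'mid': array([0.4448, 0.3306]), 'ang': np.float64(0.36092282989525637), 'z': np.float64(0.10999537639988333), 'length': np.float64(0.14272740558334568), 'rms': np.float64(0.005838591565698906), 'n': 237}
knob 65 [0.3859 0.2044 0.0982] [0.4169 0.24   0.1178] [0.3967 0.2177 0.1104]
dish [ 0.3881 -0.0029  0.0088] [0.4721 0.0803 0.021 ]
timer [ 0.4975 -0.0223  0.0085] [0.5766 0.0533 0.0218]
green [ 0.304  -0.1425  0.0209] [ 0.3724 -0.0329  0.0502]
flask [ 0.6186 -0.2479  0.0244] [ 0.6485 -0.1537  0.6429]
vial [ 0.6177 -0.1317  0.0235] [ 0.6469 -0.0843  0.4349]
```

```bash
cat >> h.py <<'E'
def go(x,y,z,heading):
    """prints row from present pose to world TCP x,y,z with tool x axis at heading (tool down)"""
    from plant import readout
    s=readout.observe(); R=np.array(s["orientation"]); d=(np.array([x,y,z])-s["tcp_pos"])@R*100
    h=np.arctan2(R[1,0],R[0,0]); r=-((heading-h+np.pi)%(2*np.pi)-np.pi)
    print("row",d.round(2),"roll",round(r,3),"| t",round(s["time"],2),"tcp",np.round(s["tcp_pos"],4),"q",np.round(s["joint_pos"],2),"F",np.round(s["contact_force"],1),"open",round(s["opening"],3),"grip",round(s["grasp_force"],1),"tilt",np.round(R[:2,2],4))
E
python3 -m inch '[[-49.1,-64.1,0,-0.41,0],[-49.1,-64.1,0,-0.41,0],[-49.1,-64.1,0,-0.41,0],[-49.1,-64.1,0,-0.41,0],[-49.1,-64.1,0,-0.41,0],[-49.1,-64.1,0,-0.41,0],[-49.1,-64.1,0,-0.41,0],[-49.1,-64.1,0,-0.41,0],[-49.1,-64.1,0,-0.41,0],[-49.1,-64.1,0,-0.41,0],[-49.1,-64.1,0,-0.41,0],[-49.1,-64.1,0,-0.41,0]]'
python3 - <<'E'
from h import *
go(.454,-.187,.16,np.pi)
for c in("top","scene"):
    p,d,K,R,t=load(c+"0.npz"); d=np.where(d>0,d,np.nan);X=cloud(d,K,R,t)
    for nm,cc,z,a in(("third",(.475,-.187),.056,.0),("left",(.4345,.3795),.107,.365),("right",(.4515,.3335),.107,.365)):
        print(c,nm,bottle(X,np.array(cc),z,a))
E
```

```text
time: 1.3
tcp_pos: [0.4038, 0.012, 0.2055]
orientation: [[-1.0, -0.0, 0.0], [-0.0, 1.0, 0.0], [-0.0, 0.0, -1.0]]
contact_force: [0.8, 0.7, 0.5]
opening: 1.001
grasp_force: 0.0
row [ -5.01 -19.9    4.55] roll 0.0 | t 1.3 tcp [0.4038 0.012  0.2055] q [-0.12  0.28  0.02  2.16 -0.01  0.7   1.48] F [0.8 0.7 0.5] open 1.001 grip 0.0 tilt [0.0002 0.0001]
top third {'mid': array([ 0.45359626, -0.18697156]), 'ang': np.float64(-0.0014405812060204208), 'z': np.float64(0.05608552221656322), 'length': np.float64(0.11396585733797057), 'rms': np.float64(0.001819597779278293), 'n': 413}
top left {'mid': array([0.43385967, 0.38058916]), 'ang': np.float64(0.3677786778359867), 'z': np.float64(0.1085388703943643), 'length': np.float64(0.12187636477260003), 'rms': np.float64(0.0016851385048762618), 'n': 459}
top right {'mid': array([0.45182726, 0.3339599 ]), 'ang': np.float64(0.37419975457834875), 'z': np.float64(0.1084719550818193), 'length': np.float64(0.12193809795414365), 'rms': np.float64(0.0016522870232648162), 'n': 457}
scene third {'mid': array([ 0.45455478, -0.18769436]), 'ang': np.float64(-0.0036305850764317468), 'z': np.float64(0.05758951706908466), 'length': np.float64(0.11774097487093274), 'rms': np.float64(0.00158826697969872), 'n': 409}
scene left {'mid': array([0.42849627, 0.37690157]), 'ang': np.float64(0.393376310374327), 'z': np.float64(0.11009358342856805), 'length': np.float64(0.13986620341859346), 'rms': np.float64(0.004818260376628372), 'n': 126}
scene right {'mid': array([0.44478199, 0.33089289]), 'ang': np.float64(0.3767839419369751), 'z': np.float64(0.11011288119317067), 'length': np.float64(0.14229731557308478), 'rms': np.float64(0.00584718238345209), 'n': 231}
```

```bash
python3 -m inch '[[-5,-19.9,4.5,0,0],[-5,-19.9,4.5,0,0],[-5,-19.9,4.5,0,0],[-5,-19.9,4.5,0,0],[-5,-19.9,4.5,0,0],[-5,-19.9,4.5,0,0]]' >/dev/null
python3 - <<'E'
from h import *
go(.454,-.187,.046,np.pi)
from plant import optics
p,d=optics.get_image("top"); cv2.imwrite("pics/a1.png",cv2.resize(p[150:290,270:420],(750,600)[:2])[:,:,::-1])
E
```

```text
row [-0.09 -0.02 11.37] roll -0.004 | t 1.9 tcp [ 0.4532 -0.1868  0.1597] q [ 0.3   0.47  0.05  2.   -0.04  0.67  1.94] F [-0.2 -0.1 -0.4] open 0.999 grip 0.0 tilt [-0.0015 -0.    ]
```

View pics/a1.png

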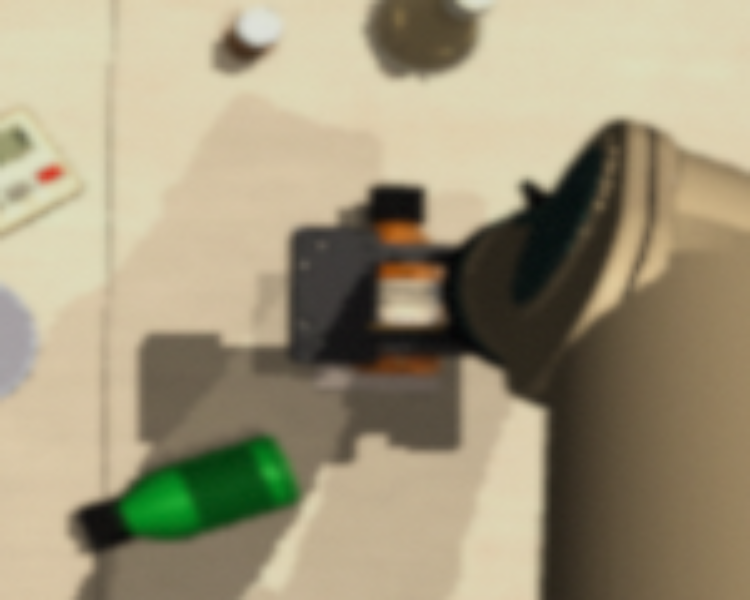

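The gripper's body (about 290–450, 300) straddles the bottle, whose cap is at (397,205). It looks well aligned, so I'll go down and close.

```bash
python3 -m inch '[[0,0,4,0,0],[0,0,8,0,0],[0,0,10,0,0],[0,0,11.3,0,0],[0,0,11.3,0,0],[0,0,11.3,0,255],[0,0,11.3,0,255],[0,0,11.3,0,255],[0,0,11.3,0,255],[0,0,11.3,0,255],[0,0,11.3,0,255],[0,0,11.3,0,255]]'
python3 - <<'E'
from h import *
go(.454,-.187,.22,np.pi)
E
```

```text
time: 3.15
tcp_pos: [0.4544, -0.1876, 0.0481]
orientation: [[-1.0, 0.002, 0.002], [0.002, 1.0, -0.003], [-0.002, -0.003, -1.0]]
contact_force: [-0.1, -4.6, 3.3]
opening: 0.492
grasp_force: 30.0
row [ 1.000e-02  1.000e-02 -1.719e+01] roll -0.002 | t 3.15 tcp [ 0.4544 -0.1876  0.0481] q [ 0.31  0.66  0.03  2.09 -0.05  0.39  1.95] F [-0.1 -4.6  3.3] open 0.492 grip 30.0 tilt [ 0.002  -0.0031]
```

```bash
python3 -m inch '[[0,0,-2,0,255],[0,0,-5,0,255],[0,0,-9,0,255],[0,0,-13,0,255],[0,0,-17,0,255],[0,0,-17,0,255]]'
python3 - <<'E'
from h import *
go(.443,.357,.22,np.pi+.37)
E
```

```text
time: 3.75
tcp_pos: [0.4569, -0.1863, 0.2221]
orientation: [[-1.0, 0.0, 0.009], [0.0, 1.0, -0.003], [-0.009, -0.003, -1.0]]
contact_force: [0.8, 0.4, -0.8]
opening: 0.494
grasp_force: 30.0
row [1.400e+00 5.433e+01 3.000e-02] roll -0.37 | t 3.75 tcp [ 0.4569 -0.1863  0.2221] q [ 0.29  0.38  0.06  1.93 -0.03  0.82  1.93] F [ 0.8  0.4 -0.8] open 0.494 grip 30.0 tilt [ 0.0092 -0.0031]
```

```bash
python3 -m inch '[[0.1,4,0,-0.03,255],[0.2,8,0,-0.06,255],[0.3,12,0,-0.09,255],[0.4,16,0,-0.12,255],[0.5,20,0,-0.15,255],[0.6,24,0,-0.18,255],[0.7,28,0,-0.21,255],[0.8,32,0,-0.24,255],[0.9,36,0,-0.27,255],[1,40,0,-0.3,255],[1.1,44,0,-0.33,255],[1.2,47,0,-0.37,255]]' >/dev/null; python3 -m inch '[[0,3,0,0,255],[0.2,7.3,0,0,255],[0.2,7.3,0,0,255],[0.2,7.3,0,0,255],[0.2,7.3,0,0,255]]'
python3 - <<'E'
from h import *
go(.443,.357,.17,np.pi+.37)
E
```

```text
time: 5.45
tcp_pos: [0.4136, 0.3507, 0.2165]
orientation: [[-0.933, -0.361, -0.001], [-0.361, 0.933, -0.002], [0.002, -0.002, -1.0]]
contact_force: [0.4, -0.6, -1.8]
opening: 0.492
grasp_force: 30.0
row [-2.98 -0.46  4.65] roll -0.001 | t 5.45 tcp [0.4136 0.3507 0.2165] q [-0.66  0.46 -0.13  1.8   0.08  0.88  1.11] F [ 0.4 -0.6 -1.8] open 0.492 grip 30.0 tilt [-0.0011 -0.0021]
```

```bash
python3 -m inch '[[-1.5,-0.2,1,0,255],[-3,-0.5,2,0,255],[-3,-0.5,3.2,0,255],[-3,-0.5,3.7,0,255],[-3,-0.5,3.7,0,255],[-3,-0.5,3.7,0,255]]' >/dev/null
python3 - <<'E'
from h import *
from plant import optics
go(.443,.357,.1405,np.pi+.37)
o=[]
for n,(a,b,c,e) in(("top",(170,265,90,210)),("scene",(140,225,160,270))):
    p,d=optics.get_image(n); cal=optics.calibration(n)
    np.savez(f"{n}1.npz",p=p,d=d,K=cal["intrinsics"],R=cal["R"],t=cal["t"])
    o.append(cv2.resize(p[a:b,c:e],(400,320),interpolation=cv2.INTER_CUBIC))
    d=np.where(d>0,d,np.nan);X=cloud(d,cal["intrinsics"],cal["R"],cal["t"])
    try: print(n,bottle(X,np.array((.443,.357)),.188,.37))
    except Exception as ex: print(n,ex)
cv2.imwrite("pics/b1.png",np.hstack(o)[:,:,::-1])
E
```

```text
row [ 0.02 -0.13  4.01] roll 0.0 | t 6.05 tcp [0.4427 0.3583 0.1806] q [-0.65  0.54 -0.13  1.77  0.09  0.83  1.13] F [ 0.4  0.4 -0.6] open 0.493 grip 30.0 tilt [-0.0004 -0.0001]
top {'mid': array([0.44129978, 0.36110954]), 'ang': np.float64(0.4173968635713331), 'z': np.float64(0.18851666216176197), 'length': np.float64(0.11643050262012936), 'rms': np.float64(0.001552822521212946), 'n': 95}
scene {'mid': array([0.44062254, 0.35839477]), 'ang': np.float64(0.3854350852095499), 'z': np.float64(0.19058021520212434), 'length': np.float64(0.12221419789511045), 'rms': np.float64(0.00459309095906456), 'n': 143}
```

View pics/b1.png

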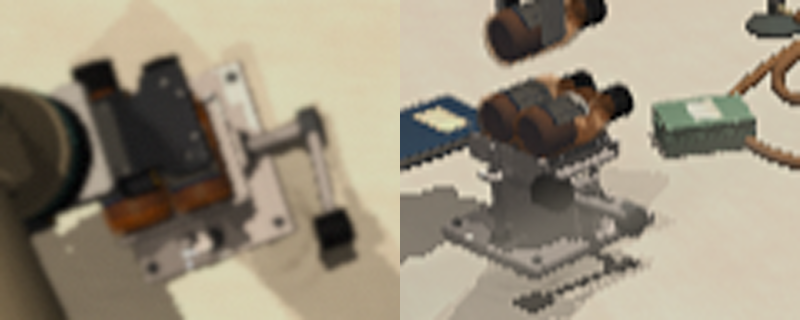

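The bottle is held level and parallel above the groove (scene half: held at (545,25), pair at (540,110)). Now I'll lower it in stages and watch the force.

```bash
python3 -m inch '[[0,-0.1,1,0,255],[0,-0.1,2,0,255],[0,-0.1,3,0,255],[0,-0.1,3.5,0,255],[0,-0.1,3.5,0,255],[0,-0.1,3.7,0,255],[0,-0.1,3.7,0,255]]'
python3 - <<'E'
from h import *
go(.443,.357,.1405,np.pi+.37)
E
```

```text
time: 6.85
tcp_pos: [0.4437, 0.3577, 0.1435]
orientation: [[-0.932, -0.362, 0.0], [-0.362, 0.932, 0.0], [-0.0, 0.0, -1.0]]
contact_force: [0.4, 0.6, -2.1]
opening: 0.495
grasp_force: 30.0
row [ 0.09 -0.04  0.3 ] roll 0.0 | t 6.85 tcp [0.4437 0.3577 0.1435] q [-0.65  0.59 -0.12  1.81  0.1   0.75  1.12] F [ 0.4  0.6 -2.1] open 0.495 grip 30.0 tilt [0.0001 0.0002]
```

```bash
python3 -m inch '[[0,0,0.15,0,255],[0,0,0.15,0,255],[0,0,0.15,0,255]]'; python3 -m inch '[[0,0,0.1,0,255],[0,0,0.1,0,255],[0,0,0.1,0,255]]'
```

```text
time: 7.15
tcp_pos: [0.4437, 0.3576, 0.1421]
orientation: [[-0.932, -0.362, 0.0], [-0.362, 0.932, 0.0], [-0.0, 0.0, -1.0]]
contact_force: [0.0, -0.4, -1.8]
opening: 0.495
grasp_force: 30.0
time: 7.45
tcp_pos: [0.4438, 0.3577, 0.1412]
orientation: [[-0.932, -0.362, 0.0], [-0.362, 0.932, 0.0], [-0.0, 0.0, -1.0]]
contact_force: [0.5, -0.6, 0.5]
opening: 0.493
grasp_force: 30.0
```

```bash
python3 -m inch '[[0,0,0.05,0,255],[0,0,0.05,0,255],[0,0,0.05,0,255]]'
```

```text
time: 7.75
tcp_pos: [0.4438, 0.3577, 0.1411]
orientation: [[-0.932, -0.362, 0.001], [-0.362, 0.932, 0.0], [-0.001, 0.0, -1.0]]
contact_force: [-1.0, -1.4, 5.2]
opening: 0.492
grasp_force: 30.0
```

It's seated. Release gently and rise.

```bash
python3 -m inch '[[0,0,0,0,110],[0,0,0,0,100],[0,0,0,0,70],[0,0,0,0,50],[0,0,0,0,50],[0,0,-1,0,50],[0,0,-3,0,50],[0,0,-6,0,50],[0,0,-10,0,50],[0,0,-12,0,50]]'
python3 - <<'E'
from h import *
from plant import optics
go(.40,.2225,.22,np.pi+.37)
p,d=optics.get_image("scene"); cal=optics.calibration("scene")
cv2.imwrite("pics/c1.png",cv2.resize(p[110:230,150:280],(650,600),interpolation=cv2.INTER_CUBIC)[:,:,::-1])
E
```

```text
time: 8.75
tcp_pos: [0.4447, 0.3586, 0.2645]
orientation: [[-0.932, -0.362, 0.004], [-0.362, 0.932, 0.003], [-0.005, 0.002, -1.0]]
contact_force: [-0.1, 0.6, -0.2]
opening: 0.805
grasp_force: 0.0
row [  9.11 -11.08   4.38] roll 0.0 | t 8.75 tcp [0.4447 0.3586 0.2645] q [-0.64  0.45 -0.14  1.67  0.07  1.02  1.15] F [-0.1  0.6 -0.2] open 0.805 grip 0.0 tilt [0.0038 0.0035]
```

View pics/c1.png

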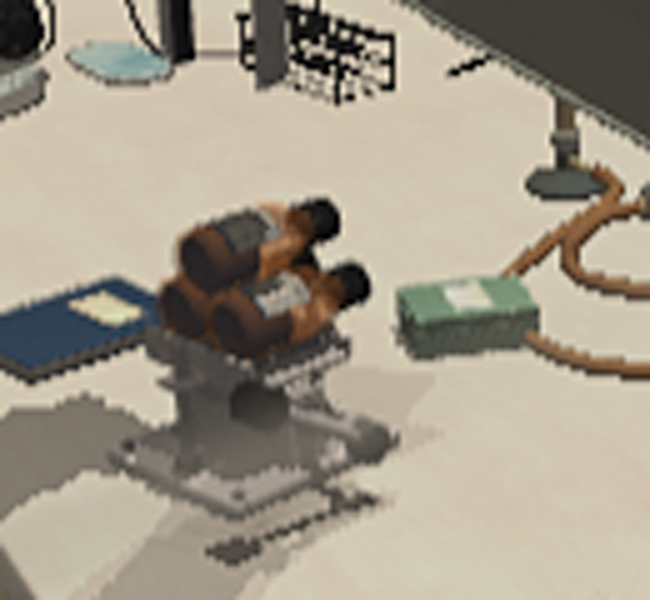

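The pyramid stands (top bottle at (250,240), lower ones at (180,305) and (260,310)). Next is the grip: move above it while refining its position.

```bash
python3 -m inch '[[3,-4,0,0,90],[6,-8,2,0,90],[9.1,-11.1,4.4,0,90],[9.1,-11.1,4.4,0,90],[9.1,-11.1,4.4,0,90],[9.1,-11.1,4.4,0,90]]'
python3 - <<'E'
from h import *
from plant import optics
np.set_printoptions(precision=4,suppress=True)
h=.37;e=np.array([np.cos(h),np.sin(h)]);n=np.array([-e[1],e[0]]);c=np.array([.4,.2225])
for f in("top0","top1","scene0"):
    p,d,K,R,t=load(f+".npz");d=np.where(d>0,d,np.nan);X=cloud(d,K,R,t)
    P=X[(np.hypot(*(X[...,:2]-c).transpose(2,0,1))<.04)&(X[...,2]>.09)]
    s=(P[:,:2]-c)@e;w=(P[:,:2]-c)@n; k=s<.012
    print(f,len(P),"s",np.percentile(s,[2,50,98]),"w",np.percentile(w[k],[2,50,98]),"z",np.percentile(P[:,2],[50,98]))
go(.4,.2225,.12,np.pi+.37)
p,d=optics.get_image("top"); cv2.imwrite("pics/d1.png",cv2.resize(p[170:265,90:210],(750,594),interpolation=cv2.INTER_CUBIC)[:,:,::-1])
cal=optics.calibration("top");d=np.where(d>0,d,np.nan);X=cloud(d,cal["intrinsics"],cal["R"],cal["t"])
try: print(bottle(X,np.array((.443,.357)),.148,.37))
except Exception as ex: print(ex)
E
```

```text
time: 9.4
tcp_pos: [0.4002, 0.2228, 0.2173]
orientation: [[-0.932, -0.363, 0.002], [-0.363, 0.932, 0.002], [-0.003, 0.001, -1.0]]
contact_force: [0.0, -0.0, 0.0]
opening: 0.65
grasp_force: 0.0
top0 137 s [-0.0098  0.0045  0.0276] w [-0.013  -0.0017  0.012 ] z [0.1118 0.1178]
top1 1322 s [-0.0374 -0.0114  0.018 ] w [-0.0091  0.0226  0.038 ] z [0.6952 0.7293]
scene0 96 s [-0.0124 -0.0032  0.0144] w [-0.0163 -0.0089  0.0112] z [0.1078 0.1178]
row [ 0.06 -0.04  9.73] roll 0.001 | t 9.4 tcp [0.4002 0.2228 0.2173] q [-0.47  0.34 -0.13  2.02  0.06  0.79  1.31] F [ 0. -0.  0.] open 0.65 grip 0.0 tilt [0.0022 0.0021]
{'mid': array([0.4712, 0.3685]), 'ang': np.float64(0.6178860928901592), 'z': np.float64(0.14358993992337885), 'length': np.float64(0.05484394408987128), 'rms': np.float64(0.003983382290988847), 'n': 269}
```

View pics/d1.png

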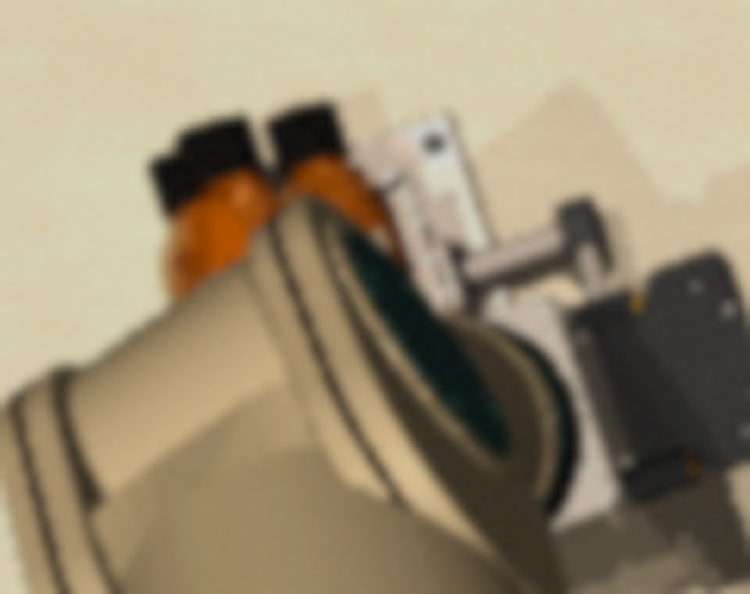

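The pyramid caps are at (170,185), (215,150) and (305,130), and the gripper's body (660,370) is above the grip. Its centre measured (0.401, 0.2225), which agrees with the lever geometry. Descend and pinch.

```bash
python3 -m inch '[[0,0,4,0,90],[0,0,8,0,90],[0,0,11,0,90],[0,0,13.2,0,90],[0,0,13.2,0,90],[0,0,13.2,0,255],[0,0,13.2,0,255],[0,0,13.2,0,255],[0,0,13.2,0,255],[0,0,13.2,0,255]]'
python3 - <<'E'
from h import *
go(.4,.2225,.084,np.pi+.37)
E
```

```text
time: 10.45
tcp_pos: [0.3998, 0.2205, 0.0851]
orientation: [[-0.932, -0.361, 0.002], [-0.361, 0.932, -0.0], [-0.001, -0.001, -1.0]]
contact_force: [-1.7, 1.5, 2.8]
opening: 0.273
grasp_force: 30.0
row [-0.1   0.18  0.11] roll -0.0 | t 10.45 tcp [0.3998 0.2205 0.0851] q [-0.5   0.56 -0.09  2.15  0.12  0.43  1.26] F [-1.7  1.5  2.8] open 0.273 grip 30.0 tilt [ 0.0015 -0.0003]
```

The opening of 25.7 mm matches the 26 mm drum. I'll swing along the arc, first half.

```bash
python3 -m inch '[[-0.3,0,-0.42,0,255],[-0.61,0,-0.85,0,255],[-0.95,0,-1.25,0,255],[-1.3,0,-1.64,0,255],[-1.68,0,-2,0,255],[-2.07,0,-2.36,0,255],[-2.48,0,-2.68,0,255],[-2.91,0,-2.99,0,255],[-3.35,0,-3.27,0,255],[-3.8,0,-3.54,0,255],[-3.8,0,-3.54,0,255]]'
python3 - <<'E'
from h import *
go(.482,.254,.135,np.pi+.37)
E
```

```text
time: 11.55
tcp_pos: [0.4332, 0.2335, 0.1199]
orientation: [[-0.932, -0.361, -0.003], [-0.361, 0.932, -0.003], [0.004, -0.001, -1.0]]
contact_force: [-2.4, -6.9, -2.8]
opening: 0.271
grasp_force: 30.0
row [-5.28  0.14 -1.53] roll -0.0 | t 11.55 tcp [0.4332 0.2335 0.1199] q [-0.48  0.54 -0.11  2.03  0.1   0.58  1.29] F [-2.4 -6.9 -2.8] open 0.271 grip 30.0 tilt [-0.003  -0.0026]
```

```bash
python3 -m inch '[[-0.47,-0.05,-0.24,0,255],[-0.95,-0.1,-0.46,0,255],[-1.43,-0.1,-0.65,0,255],[-1.93,-0.1,-0.82,0,255],[-2.44,-0.1,-0.96,0,255],[-2.95,-0.1,-1.08,0,255],[-3.46,-0.1,-1.17,0,255],[-3.99,-0.1,-1.24,0,255],[-4.5,-0.1,-1.28,0,255],[-5.05,-0.1,-1.29,0,255],[-5.05,-0.1,-1.29,0,255],[-5.05,-0.1,-1.29,0,255]]'
python3 - <<'E'
from h import *
from plant import optics
go(.482,.254,.133,np.pi+.37)
o=[]
for n,(a,b,c,e) in(("top",(170,265,90,210)),("scene",(140,225,160,270))):
    p,d=optics.get_image(n); o.append(cv2.resize(p[a:b,c:e],(400,320),interpolation=cv2.INTER_CUBIC))
    cal=optics.calibration(n);d=np.where(d>0,d,np.nan);X=cloud(d,cal["intrinsics"],cal["R"],cal["t"])
    try: print(n,bottle(X,np.array((.443,.357)),.160,.37))
    except Exception as ex: print(n,ex)
cv2.imwrite("pics/e1.png",np.hstack(o)[:,:,::-1])
E
```

```text
time: 12.75
tcp_pos: [0.4809, 0.252, 0.1339]
orientation: [[-0.932, -0.362, -0.001], [-0.362, 0.932, -0.001], [0.002, -0.0, -1.0]]
contact_force: [-4.1, -4.9, 4.3]
opening: 0.271
grasp_force: 30.0
row [-0.17  0.15  0.09] roll 0.001 | t 12.75 tcp [0.4809 0.252  0.1339] q [-0.46  0.57 -0.11  1.89  0.1   0.69  1.31] F [-4.1 -4.9  4.3] open 0.271 grip 30.0 tilt [-0.0014 -0.0007]
top index -1 is out of bounds for axis 0 with size 0
scene {'mid': array([0.43583057, 0.35405173]), 'ang': np.float64(0.38933541798817545), 'z': np.float64(0.16112776815354346), 'length': np.float64(0.10812713947253547), 'rms': np.float64(0.004487219015428817), 'n': 193}
```

View pics/e1.png

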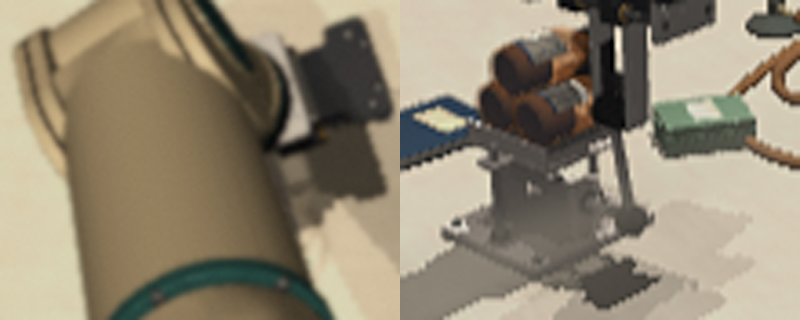

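The bottle sits at z = 0.161 m, which is the saddle height plus 12 mm. The grip moved 87 mm forward and 49 mm up, so the lever is within about 0.02 rad of upright. In the scene half the pyramid (540,85) is intact, the fingers (620,80) hold the grip, and nothing touches the bottles. Settle and hand in.

```bash
python3 -m inch '[[0,0,0,0,255],[0,0,0,0,255],[0,0,0,0,255],[0,0,0,0,255]]'; python3 -c "
from plant import ctrl
print(ctrl.hand_in())"
```

```text
time: 13.25
tcp_pos: [0.4809, 0.252, 0.1339]
orientation: [[-0.932, -0.362, -0.001], [-0.362, 0.932, -0.001], [0.002, -0.0, -1.0]]
contact_force: [-3.4, -4.7, 4.1]
opening: 0.274
grasp_force: 30.0
the job is handed in; nothing more can be done
None
```

I handed the job in at 13.25 s; the judge returned no verdict. The third bottle lies in the groove on the two lower bottles, and the fingers hold the lever upright (within about 0.02 rad by my measurement) with the cradle raised about 12 mm.

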